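# Set out the pocket knives on the sloping stall board

### The job

Set out the stall: lift the display case's lid fully open onto its stop, then move every pocket knife from the case to the sloping board, one to a felt strip, each lying flat and lengthwise in the middle of its strip. When all are set out, shut the case fully again, and leave the other things on the table where they are.

Things in the scene. Friction and masses are not known exactly. Their poses are not given: they have to be found in the camera images.
- case: shallow wooden display case fixed to the table, 180 mm (own x) by 350 mm (own y). Origin under its centre, on the table; -x is its front, towards the robot. Its inner floor is 20 mm above the table with a rim 7 mm wide standing 3 mm above the floor; the knives lie on the floor in places about 85 mm apart, roughly along own x.
- case_lid (a joint): angle of the case's lid, a wooden frame with a clear pane, 30 mm deep: 0 is shut, 1.7 rad is open on its stop (leaning back a little past upright). The hinge line runs along the case's y through the case-frame point x +90, z 24 mm. The hinge is stiff: the lid (300 g) stays at whatever angle it is left, and 3 to 4 N at the pull moves it.
- pull (a point): the place to pinch on the lid's pull, a dark wooden tongue at the middle of the lid's front edge, 20 mm wide (along the case's y), 10 mm thick, sticking out 45 mm from the edge. This point is mid-thickness and 30 mm out from the lid's front edge: in the case frame with the lid shut it is at x -120, y 0, z 36 mm, and it swings about the hinge line. Its axes are the lid's.
- rack: sloping plywood display board on legs, fixed to the table, 180 mm up the slope by 380 mm wide (own y), middle of its surface 78 mm above the table. Origin on the table under its centre; -x is its front and low side. A ledge 10 mm high runs along the low edge, 90 mm down the slope from the strips' centres. It carries four strips, 84 mm apart.
- strip_a: dark blue felt strip on the sloping display board, 130 mm long (own x, pointing up the slope, away from the robot) and 50 mm wide (own y), flush with the board (no step). Origin at the strip's centre on its surface, z square to the slope, which is 0.38 rad (22 degrees) from level and falls towards the robot; felt holds a knife by friction. The one nearest the rack's -y side.
- strip_b: dark blue felt strip on the sloping display board, 130 mm long (own x, pointing up the slope, away from the robot) and 50 mm wide (own y), flush with the board (no step). Origin at the strip's centre on its surface, z square to the slope, which is 0.38 rad (22 degrees) from level and falls towards the robot; felt holds a knife by friction. Second from the rack's -y side.
- strip_c: dark blue felt strip on the sloping display board, 130 mm long (own x, pointing up the slope, away from the robot) and 50 mm wide (own y), flush with the board (no step). Origin at the strip's centre on its surface, z square to the slope, which is 0.38 rad (22 degrees) from level and falls towards the robot; felt holds a knife by friction. Third from the rack's -y side.
- strip_d: dark blue felt strip on the sloping display board, 130 mm long (own x, pointing up the slope, away from the robot) and 50 mm wide (own y), flush with the board (no step). Origin at the strip's centre on its surface, z square to the slope, which is 0.38 rad (22 degrees) from level and falls towards the robot; felt holds a knife by friction. The one nearest the rack's +y side.
- knife_1: closed folding pocket knife with dark wooden scales and bright steel ends, 100 mm long (own x), 26 mm wide (own y, square sides), 18 mm thick (own z), about 130 g. Origin at its very middle, so 9 mm above what it lies on. Either face may be up and either end forward. It starts flat in the case under the lid; in some starts it is absent.
- knife_2: closed folding pocket knife with dark wooden scales and bright steel ends, 100 mm long (own x), 26 mm wide (own y, square sides), 18 mm thick (own z), about 130 g. Origin at its very middle, so 9 mm above what it lies on. Either face may be up and either end forward. It starts flat in the case under the lid; in some starts it is absent.
- knife_3: closed folding pocket knife with dark wooden scales and bright steel ends, 100 mm long (own x), 26 mm wide (own y, square sides), 18 mm thick (own z), about 130 g. Origin at its very middle, so 9 mm above what it lies on. Either face may be up and either end forward. It starts flat in the case under the lid; in some starts it is absent.
- knife_4: closed folding pocket knife with dark wooden scales and bright steel ends, 100 mm long (own x), 26 mm wide (own y, square sides), 18 mm thick (own z), about 130 g. Origin at its very middle, so 9 mm above what it lies on. Either face may be up and either end forward. It starts flat in the case under the lid; in some starts it is absent.
- honing_steel: bystander: sharpening steel with a black handle, 240 mm long, lying on the table; leave it where it is
- tea_cup: bystander: white cup, 68 mm across, 70 mm high; leave it where it is
- whetstone: bystander: grey stone block 60 x 150 x 25 mm; leave it where it is
- oil_tin: bystander: small can, 52 mm across, 90 mm high; leave it where it is
- brush: bystander: hand brush lying on the table; leave it where it is
- screwdriver: bystander: screwdriver lying on the table; leave it where it is

How it is judged:
On the way, in this order (a step that is already met when the one before it is completed fails the run):
1. the lid is open on its stop (value of joint case_lid above 1.6 rad), for 0.2 s.
2. every knife lies on a strip of the board (((x of knife_1 in the frame of strip_a between -0.018 and 0.018 m and y of knife_1 in the frame of strip_a between -0.012 and 0.012 m and z of knife_1 in the frame of strip_a between 0.004 and 0.014 m and angle between the x axis of knife_1 and the x axis of strip_a, either way round below 0.15 rad and angle between the z axis of knife_1 and the z axis of strip_a, either way round below 0.15 rad) or (x of knife_1 in the frame of strip_b between -0.018 and 0.018 m and y of knife_1 in the frame of strip_b between -0.012 and 0.012 m and z of knife_1 in the frame of strip_b between 0.004 and 0.014 m and angle between the x axis of knife_1 and the x axis of strip_b, either way round below 0.15 rad and angle between the z axis of knife_1 and the z axis of strip_b, either way round below 0.15 rad) or (x of knife_1 in the frame of strip_c between -0.018 and 0.018 m and y of knife_1 in the frame of strip_c between -0.012 and 0.012 m and z of knife_1 in the frame of strip_c between 0.004 and 0.014 m and angle between the x axis of knife_1 and the x axis of strip_c, either way round below 0.15 rad and angle between the z axis of knife_1 and the z axis of strip_c, either way round below 0.15 rad) or (x of knife_1 in the frame of strip_d between -0.018 and 0.018 m and y of knife_1 in the frame of strip_d between -0.012 and 0.012 m and z of knife_1 in the frame of strip_d between 0.004 and 0.014 m and angle between the x axis of knife_1 and the x axis of strip_d, either way round below 0.15 rad and angle between the z axis of knife_1 and the z axis of strip_d, either way round below 0.15 rad)) and linear speed of each of knife_1, knife_2, knife_3, knife_4 below 0.02 m/s and ((x of knife_2 in the frame of strip_a between -0.018 and 0.018 m and y of knife_2 in the frame of strip_a between -0.012 and 0.012 m and z of knife_2 in the frame of strip_a between 0.004 and 0.014 m and angle between the x axis of knife_2 and the x axis of strip_a, either way round below 0.15 rad and angle between the z axis of knife_2 and the z axis of strip_a, either way round below 0.15 rad) or (x of knife_2 in the frame of strip_b between -0.018 and 0.018 m and y of knife_2 in the frame of strip_b between -0.012 and 0.012 m and z of knife_2 in the frame of strip_b between 0.004 and 0.014 m and angle between the x axis of knife_2 and the x axis of strip_b, either way round below 0.15 rad and angle between the z axis of knife_2 and the z axis of strip_b, either way round below 0.15 rad) or (x of knife_2 in the frame of strip_c between -0.018 and 0.018 m and y of knife_2 in the frame of strip_c between -0.012 and 0.012 m and z of knife_2 in the frame of strip_c between 0.004 and 0.014 m and angle between the x axis of knife_2 and the x axis of strip_c, either way round below 0.15 rad and angle between the z axis of knife_2 and the z axis of strip_c, either way round below 0.15 rad) or (x of knife_2 in the frame of strip_d between -0.018 and 0.018 m and y of knife_2 in the frame of strip_d between -0.012 and 0.012 m and z of knife_2 in the frame of strip_d between 0.004 and 0.014 m and angle between the x axis of knife_2 and the x axis of strip_d, either way round below 0.15 rad and angle between the z axis of knife_2 and the z axis of strip_d, either way round below 0.15 rad)) and ((x of knife_3 in the frame of strip_a between -0.018 and 0.018 m and y of knife_3 in the frame of strip_a between -0.012 and 0.012 m and z of knife_3 in the frame of strip_a between 0.004 and 0.014 m and angle between the x axis of knife_3 and the x axis of strip_a, either way round below 0.15 rad and angle between the z axis of knife_3 and the z axis of strip_a, either way round below 0.15 rad) or (x of knife_3 in the frame of strip_b between -0.018 and 0.018 m and y of knife_3 in the frame of strip_b between -0.012 and 0.012 m and z of knife_3 in the frame of strip_b between 0.004 and 0.014 m and angle between the x axis of knife_3 and the x axis of strip_b, either way round below 0.15 rad and angle between the z axis of knife_3 and the z axis of strip_b, either way round below 0.15 rad) or (x of knife_3 in the frame of strip_c between -0.018 and 0.018 m and y of knife_3 in the frame of strip_c between -0.012 and 0.012 m and z of knife_3 in the frame of strip_c between 0.004 and 0.014 m and angle between the x axis of knife_3 and the x axis of strip_c, either way round below 0.15 rad and angle between the z axis of knife_3 and the z axis of strip_c, either way round below 0.15 rad) or (x of knife_3 in the frame of strip_d between -0.018 and 0.018 m and y of knife_3 in the frame of strip_d between -0.012 and 0.012 m and z of knife_3 in the frame of strip_d between 0.004 and 0.014 m and angle between the x axis of knife_3 and the x axis of strip_d, either way round below 0.15 rad and angle between the z axis of knife_3 and the z axis of strip_d, either way round below 0.15 rad)) and ((x of knife_4 in the frame of strip_a between -0.018 and 0.018 m and y of knife_4 in the frame of strip_a between -0.012 and 0.012 m and z of knife_4 in the frame of strip_a between 0.004 and 0.014 m and angle between the x axis of knife_4 and the x axis of strip_a, either way round below 0.15 rad and angle between the z axis of knife_4 and the z axis of strip_a, either way round below 0.15 rad) or (x of knife_4 in the frame of strip_b between -0.018 and 0.018 m and y of knife_4 in the frame of strip_b between -0.012 and 0.012 m and z of knife_4 in the frame of strip_b between 0.004 and 0.014 m and angle between the x axis of knife_4 and the x axis of strip_b, either way round below 0.15 rad and angle between the z axis of knife_4 and the z axis of strip_b, either way round below 0.15 rad) or (x of knife_4 in the frame of strip_c between -0.018 and 0.018 m and y of knife_4 in the frame of strip_c between -0.012 and 0.012 m and z of knife_4 in the frame of strip_c between 0.004 and 0.014 m and angle between the x axis of knife_4 and the x axis of strip_c, either way round below 0.15 rad and angle between the z axis of knife_4 and the z axis of strip_c, either way round below 0.15 rad) or (x of knife_4 in the frame of strip_d between -0.018 and 0.018 m and y of knife_4 in the frame of strip_d between -0.012 and 0.012 m and z of knife_4 in the frame of strip_d between 0.004 and 0.014 m and angle between the x axis of knife_4 and the x axis of strip_d, either way round below 0.15 rad and angle between the z axis of knife_4 and the z axis of strip_d, either way round below 0.15 rad))), for 0.3 s.
At the end, for the whole second after the job is handed in: Every knife present lies at rest on a felt strip, one to a strip: its middle within 18 mm of the strip's centre along it and 12 mm across it, its length within 0.15 rad of the strip's, flat on the slope (within 0.15 rad); the lid is shut (below 0.06 rad) (all of step 2 and value of joint case_lid below 0.06 rad); the robot touches nothing.
It fails at once if a bystander moved more than 30 mm (distance of any of honing_steel, tea_cup, whetstone, oil_tin, brush, screwdriver from where it was at the start of the episode above 0.03 m).
Of knife_1, knife_2, knife_3, knife_4 only 3 to 4 are there at a start; the rules pass over those that are not, and their reading is None.
At some moment in a run one of knife_1, knife_2, knife_3, knife_4 may be knocked a few centimetres aside while the robot is not near it.
It also fails if it takes over 210 s, if anything falls off the work surface, if the arm or the gripper's body presses on something with over 40 N, if the wrist force passes 120 N, or if a joint passes its speed limit or range.

### The arm

A 7-joint arm with a two-finger parallel gripper is mounted at the origin on the work surface. World frame = base frame: x ahead of the robot, y to its left, z up, the work surface at z = 0. Lengths are in m, angles in rad, forces in N, time in s.
With the tool pointing down it reaches from about 0.4 to 0.85 m from the base axis. Payload 6.9 kg.
Tool frame: the origin (TCP) lies at the very end of the fingers, on their centre line; the grasp point (between the pads) lies 19 mm behind it; z points along the fingers, y is the line along which they close (so a half turn about z gives the same grasp; the last joint's range is limited). The gripper opens to 85 mm and grips with 20 to 120 N. Pads are 22 mm wide; open, the fingers measure 114 mm over their backs; the gripper's body (76 mm by 85 mm) begins 54 mm behind the grasp point. The pads swing forward as they close: fully open they stand 13 mm farther back than shut.
Start: joints at [1.431, 0.507, -0.238, 1.5, 0.126, 1.149, -0.155], TCP at [0.152, -0.606, 0.231] pointing down, gripper open.
Joint ranges: [-3.08, 3.08], [-0.24, 2.05], [-1.43, 1.35], [0, 2.5], [-1.52, 4.66], [0.17, 1.96], [-2.89, 2.89]. Speed limits (rad/s): [2.39, 2.39, 3.14, 3.14, 3.14, 3.14, 3.14].

### API

Orientations are given as a unit quaternion [x, y, z, w].
In Python, from station import env, vision gives the robot as it stands.
- The arm moves only by the tool move_arm, never from a script. Its argument "series" is a list of rows, each a list of 5 numbers: the shift along the world's x, y, z in mm, then the turn about the world's z in degrees, then the opening, from 0 (shut) to 1 (fully open). A call has 1 to 12 rows; each row is the pose to reach, as a shift and turn from the pose commanded when the call began; what a row does not reach only later rows make up. A row lasts 1/10 s, in which the tool goes at most 50 mm and 8.59 degrees, less where a joint would pass 70% of its speed; a pose out of reach is approached as far as the arm can. A call with a gripper value outside its range is refused whole. The fingers move at their own pace and stop on an object; the grip force is fixed at half the most. Time passes only in rows, so rows that repeat a pose let the fingers close. It gives the time, the measured TCP pose, the force, the opening and the grip force at its end, in the units of the state.
- env.state(): the state, without advancing time (a new reading comes with each control period).
- vision.read_camera(name): name is "scene" or "top" or "wrist"; returns (picture, depth): 420x560x3 uint8, blue, green, red; 420x560 float32, m along the optical axis (not along the pixel's ray), 0 where there is no reading.
- vision.camera_params(name): a dict with "mtx" (3x3 intrinsics, pixels), "rvec" (rotation vector, rad) and "tvec" (3), from world to camera coordinates, as OpenCV has them. Camera axes: x right, y down, z forward; pixel columns grow to the right and rows downward; lengths in m; the calibration is good to about 2 mm. The wrist camera is an equidistant fisheye: a pixel r from the principal point sees the ray r / f radians off the axis. A picture is of the moment at which its call begins: read the wrist's pose just before it. camera_params takes no time and is no camera call; for the wrist camera it gives the pose at the moment of the call.
- env.job_done(): hands the job in; it is judged then, once.
The state is a dict: "time_s": time; "q": joint angles; "joint_velocities": joint speeds; "joint_efforts": joint torques, N m; "position": TCP position; "tool_rot": TCP orientation; "force": force on the tool from outside, world axes, zero at the start; "wrist_torque": the same for the moment, N m; "opening": finger opening in m; "gripper_force": force on a finger pad.
Only numpy, scipy, OpenCV 4.12 (cv2) and the standard library are available. Lean on these libraries where they do the work, as an engineer would, in place of code of your own. Each camera call takes 0.05 s, during which the arm holds its last target. There are 200 camera calls.

## Working session

There is one attempt and no reset: what is moved stays moved. The work goes in short steps, Python scripts to look and compute and a tool call to move; the robot and the scene stay as the last step left them, time stands still between calls to the robot, and variables do not carry over. Pictures are saved under pics/ and viewed, at most 14 in all, crops included, and the job is handed in when it is done.

Besides the shell and the picture viewer there is one more tool, called as name(argument=value, ...), one argument or row to a line, values as JSON. move_arm: Moves the arm, as the interface text tells. Its arguments: {"type":"object","properties":{"series":{"type":"array","items":{"type":"array","items":{"type":"number"}}}},"required":["series"]}

```bash
mkdir -p pics; ls
python3 - <<'E'
from station import env, vision
import cv2
s=env.state();print(s['time_s'],s['position'],s['tool_rot'],s['opening'])
a,d=vision.read_camera("scene");b,e=vision.read_camera("top")
cv2.imwrite('pics/s0.png',a);cv2.imwrite('pics/t0.png',b)
for n in("scene","top"):print(vision.camera_params(n))
E
```

```text
pics
0.0 [ 0.151855   -0.60575297  0.23044187] [ 9.92458209e-01  1.22580271e-01 -1.40906274e-04 -8.72228043e-04] 0.08543415937867904
{'mtx': array([[483.90618252,   0.        , 276.18174991],
       [  0.        , 483.90618252, 205.1339584 ],
       [  0.        ,   0.        ,   1.        ]]), 'rvec': array([ 1.3569964 ,  2.04147723, -0.99952607]), 'tvec': array([ 0.20676593, -0.19882648,  1.85921034])}
{'mtx': array([[382.25236917,   0.        , 284.56855208],
       [  0.        , 382.25236917, 208.58912076],
       [  0.        ,   0.        ,   1.        ]]), 'rvec': array([ 2.17177057, -2.13846329,  0.11541714]), 'tvec': array([0.00310075, 0.52411785, 1.27696311])}
```

View pics/s0.png

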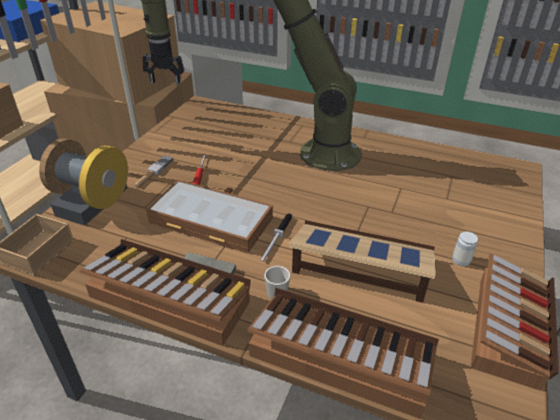

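View pics/t0.png

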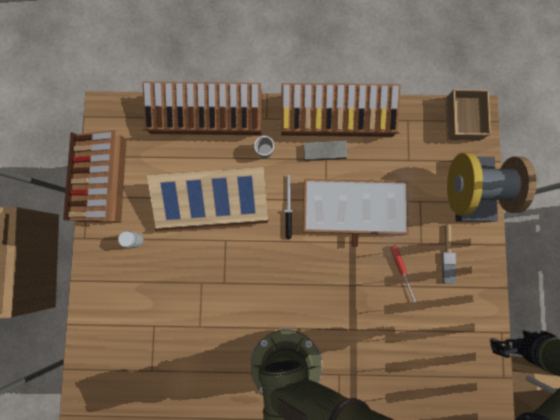

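The scene view shows the shut case at (210,212) and the rack at (362,255). In the top view, the case is centred near (355,207) with its pull at (354,240). Four knives show through the pane at u≈319, 343, 367 and 391, and the strips are near (170..246,197).

```bash
cat > h.py <<'E'
import numpy as np, cv2
from station import env, vision
from scipy.spatial.transform import Rotation as Ro
def cam(n):
    p=vision.camera_params(n); return p['mtx'],cv2.Rodrigues(p['rvec'])[0],np.ravel(p['tvec'])
def ray(n,uv):
    K,R,t=cam(n); uv=np.atleast_2d(np.float64(uv))
    x=(uv-K[[0,1],2])/K[0,0]
    if n=='wrist':
        r=np.linalg.norm(x,axis=1)[:,None]; d=np.c_[x/np.maximum(r,1e-9)*np.sin(r),np.cos(r)]
    else: d=np.c_[x,np.ones(len(x))]
    return -R.T@t, d@R
def cast(n,uv,z):
    c,d=ray(n,uv); return c+d*((z-c[2])/d[:,2])[:,None]
def tri(n1,u1,n2,u2):
    a,d=ray(n1,u1);b,e=ray(n2,u2);d=d[0];e=e[0]
    s=np.linalg.lstsq(np.c_[d,-e],b-a,rcond=None)[0]; p,q=a+s[0]*d,b+s[1]*e
    return (p+q)/2,np.linalg.norm(p-q)
def blobs(mask,amin,roi=None):
    m=np.uint8(mask)*255
    if roi: z=np.zeros_like(m);u0,v0,u1,v1=roi;z[v0:v1,u0:u1]=m[v0:v1,u0:u1];m=z
    n,l,s,c=cv2.connectedComponentsWithStats(m)
    return [(c[i],s[i,4],cv2.minAreaRect(np.argwhere(l==i)[:,::-1].astype(np.float32))) for i in range(1,n) if s[i,4]>=amin]
def yaw(s): # direction of tool y (mod pi) in world, deg
    y=Ro.from_quat(s['tool_rot']).apply([0,1,0]); return (np.degrees(np.arctan2(y[1],y[0])))%180
E
python3 - <<'E'
from h import *
b=cv2.imread('pics/t0.png');a=cv2.imread('pics/s0.png')
def blue(i):
    h=cv2.cvtColor(i,cv2.COLOR_BGR2HSV);return (h[...,0]>100)&(h[...,0]<130)&(h[...,1]>120)
B=sorted(blobs(blue(b),100,(140,150,280,240)),key=lambda r:r[0][0]);A=sorted(blobs(blue(a),50,(280,210,440,280)),key=lambda r:r[0][0])
print([r[1] for r in B],[r[1] for r in A])
for r,q in zip(B,A[::1]):
    print(r[0],cast('top',r[0],.078)[0].round(4),r[2][2])
for r,q in zip(B,A[::-1]): print(tri('top',r[0],'scene',q[0]))
# case: grey pane and wood edges; crop enlarged
c=cv2.resize(b[165:255,290:425],None,fx=5.5,fy=5.5,interpolation=cv2.INTER_CUBIC);cv2.imwrite('pics/c0.png',c)
h=cv2.cvtColor(b,cv2.COLOR_BGR2HSV)
P=blobs((h[...,1]<45)&(h[...,2]>110),1000,(298,170,415,243))
for r in P: print('pane',r)
for z in (.054,): 
    for r in P: print(cast('top',cv2.boxPoints(r[2]),z).round(4),cast('top',[r[2][0]],z))
print(yaw(env.state()))
E
```

```text
[] []
pane (array([355.95052137, 206.09323247]), np.int32(4891), ((356.0561218261719, 206.14419555664062), (100.75715637207031, 48.98611068725586), 1.3639274835586548))
[[ 0.4523 -0.0588  0.054 ]
 [ 0.6184 -0.0611  0.054 ]
 [ 0.6149 -0.4011  0.054 ]
 [ 0.4494 -0.3937  0.054 ]] [[ 0.53311147 -0.22895029  0.054     ]]
104.08257931050471
```

View pics/c0.png

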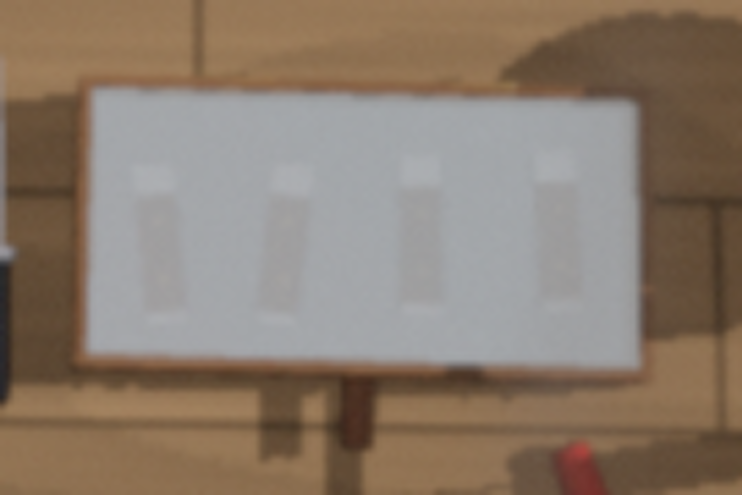

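The crop shows four knives under the pane. The lid corners are near crop (80,80), (77,365), (645,378) and (643,90), and the pull runs from (357,378) to (357,450).

Run:
```python
from h import *
b=cv2.imread('pics/t0.png');a=cv2.imread('pics/s0.png')
print(cv2.cvtColor(b,cv2.COLOR_BGR2HSV)[200,170],cv2.cvtColor(a,cv2.COLOR_BGR2HSV)[238,318])
px=lambda l:np.array(l)/5.5+[290-.4,165-.4]
C=cast('top',px([(80,80),(77,365),(645,378),(643,90)]),.054);print(C.round(4),C.mean(0))
print([np.linalg.norm(C[i]-C[(i+1)%4]).round(4) for i in range(4)])
print('pull',cast('top',px([(357,450),(357,375),(340,415),(373,415)]),.041).round(4))
def blue(i):
    h=cv2.cvtColor(i,cv2.COLOR_BGR2HSV);return (h[...,0]>100)&(h[...,0]<130)&(h[...,1]>100)
B=sorted(blobs(blue(b),100,(140,150,280,240)),key=lambda r:r[0][0]);A=sorted(blobs(blue(a),50,(280,210,440,280)),key=lambda r:r[0][0])
print([r[1] for r in B],[r[1] for r in A])
for r in B: print(r[0],cast('top',r[0],.078)[0].round(4),r[2])
for r,q in zip(B,A[::-1]): print(tri('top',r[0],'scene',q[0]))
```

```text
[109 119 103] [110 103 104]
[[ 0.6228 -0.0538  0.054 ]
 [ 0.4471 -0.0538  0.054 ]
 [ 0.4445 -0.397   0.054 ]
 [ 0.6214 -0.3996  0.054 ]] [ 0.53393749 -0.22606594  0.054     ]
[np.float64(0.1757), np.float64(0.3433), np.float64(0.1769), np.float64(0.3458)]
pull [[ 0.3987 -0.2253  0.041 ]
 [ 0.4444 -0.2255  0.041 ]
 [ 0.4198 -0.215   0.041 ]
 [ 0.4201 -0.2351  0.041 ]]
[np.int32(432), np.int32(423), np.int32(413), np.int32(432)] [np.int32(215), np.int32(229), np.int32(241), np.int32(256)]
[170.14351852 200.18981481] [0.5409 0.3906 0.078 ] ((170.10635375976562, 200.2090606689453), (35.55226135253906, 12.213363647460938), 81.46923065185547)
[195.3427896  198.13238771] [0.549  0.3071 0.078 ] ((195.23080444335938, 198.34616088867188), (35.22586441040039, 12.279437065124512), 82.87498474121094)
[220.88619855 196.45520581] [0.5558 0.2225 0.078 ] ((220.75839233398438, 196.73941040039062), (35.036773681640625, 12.035531997680664), 83.41805267333984)
[245.99768519 194.70138889] [0.5629 0.1393 0.078 ] ((245.89344787597656, 194.82786560058594), (35.30894088745117, 12.312861442565918), 84.80557250976562)
(array([0.54088436, 0.39097128, 0.07749164]), np.float64(0.0003732535777602308))
(array([0.54891422, 0.30710901, 0.0782903 ]), np.float64(9.597065555944759e-05))
(array([0.55578016, 0.22274551, 0.0777896 ]), np.float64(0.0005024235701518825))
(array([0.56290267, 0.13943486, 0.07772979]), np.float64(0.00029210653992634656))
```

move_arm(
  series=[
    [26,38,0,-3,0.6],
    [52,76,0,-6,0.6],
    [78,114,0,-9,0.6],
    [104,152,0,-12,0.6],
    [130,190,0,-14.5,0.6],
    [156,228,-20,-14.5,0.6],
    [182,266,-40,-14.5,0.6],
    [208,304,-60,-14.5,0.6],
    [234,342,-80,-14.5,0.6],
    [262,380,-100,-14.5,0.6],
    [262,380,-100,-14.5,0.6],
    [262,380,-100,-14.5,0.6],
  ],
)

```text
time_s: 1.3
position: [0.4144, -0.2247, 0.1306]
tool_rot: [1.0, -0.002, -0.001, -0.001]
force: [-0.2, -0.9, -0.2]
opening: 0.0514
gripper_force: 0.0
```

Run:
```python
from h import *
s=env.state();print(s['time_s'],s['position'],yaw(s),s['opening'],s['force'])
w,_=vision.read_camera('wrist');cv2.imwrite('pics/w0.png',w)
```

```text
1.3 [ 0.41435638 -0.2247008   0.13063034] 89.80116908262579 0.051381527066281456 [-0.2219363  -0.9164053  -0.18826717]
```

View pics/w0.png

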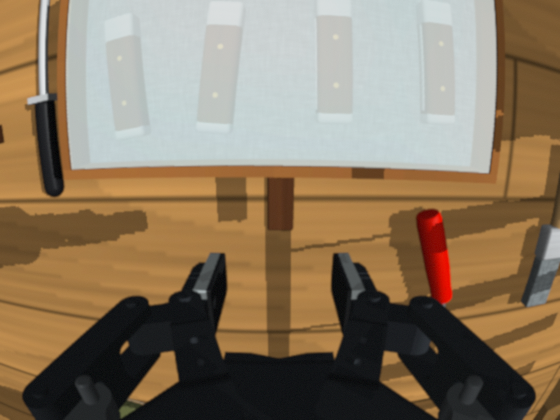

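The wrist view shows the pull at (280,205), centred between the fingers (mid u≈278). I'm descending to pinch it.

move_arm(
  series=[
    [0,0,-40,0,0.5],
    [0,0,-80,0,0.5],
    [0,0,-112,0,0.5],
    [0,0,-112,0,0.5],
    [0,0,-112,0,0],
    [0,0,-112,0,0],
    [0,0,-112,0,0],
    [0,0,-112,0,0],
    [0,0,-112,0,0],
  ],
)

```text
time_s: 2.25
position: [0.4141, -0.2258, 0.0209]
tool_rot: [1.0, -0.004, 0.0, -0.0]
force: [-1.1, 6.4, 1.2]
opening: 0.0189
gripper_force: 59.3
```

Run:
```python
from h import *
s=env.state();p=s['position'];print(s['time_s'],p,s['opening'],s['gripper_force'],s['force'])
# arc about hinge, relative to pull at shut
for t in np.arange(.1,1.76,.1): print(round(t,2),round(-210*np.cos(t)+12*np.sin(t)+210),round(210*np.sin(t)+12*np.cos(t)-12))
```

```text
2.25 [ 0.41406299 -0.22576531  0.02085523] 0.01894599382583397 59.275574684143066 [-1.08208732  6.37617424  1.16255227]
0.1 2 21
0.2 7 41
0.3 13 62
0.4 21 81
0.5 31 99
0.6 43 116
0.7 57 132
0.8 72 147
0.9 89 160
1.0 107 171
1.1 125 181
1.2 145 188
1.3 165 194
1.4 186 197
1.5 207 198
1.6 228 198
1.7 249 195
```

move_arm(
  series=[
    [2,0,21,0,0],
    [7,0,41,0,0],
    [13,0,62,0,0],
    [21,0,81,0,0],
    [31,0,99,0,0],
    [43,0,116,0,0],
    [57,0,132,0,0],
    [72,0,147,0,0],
    [89,0,160,0,0],
    [107,0,171,0,0],
    [107,0,171,0,0],
  ],
)

```text
time_s: 3.35
position: [0.5225, -0.227, 0.1927]
tool_rot: [1.0, -0.004, 0.002, 0.001]
force: [-1.6, -0.9, 0.7]
opening: 0.0185
gripper_force: 61.3
```

move_arm(
  series=[
    [18,0,10,0,0],
    [38,0,17,0,0],
    [58,-1,23,0,0],
    [79,-1,26,0,0],
    [100,-1,27,0,0],
    [121,-1,27,0,0],
    [142,-1,24,0,0],
    [144,-1,24,0,0],
    [144,-1,24,0,0],
    [144,-1,24,0,0],
  ],
)

```text
time_s: 4.35
position: [0.6638, -0.2286, 0.2144]
tool_rot: [1.0, -0.004, -0.0, 0.001]
force: [-0.6, -4.7, -5.5]
opening: 0.0179
gripper_force: 58.6
```

Run:
```python
from h import *
s=env.state();p=s['position'];print(s['time_s'],p,s['opening'],s['gripper_force'],s['force'])
dx,dz=p[0]-(.534+.09),p[2]+.019-.024
print('theta',np.arctan2(dz,-dx)-np.arctan2(12,210))
b,_=vision.read_camera('top');a,_=vision.read_camera('scene')
cv2.imwrite('pics/m1.png',np.hstack([cv2.resize(b[150:260,280:440],None,fx=2.5,fy=2.5),cv2.resize(a[100:210,130:290],None,fx=2.5,fy=2.5)])[:600,:800])
```

```text
4.35 [ 0.6637651  -0.22861849  0.21437086] 0.017913217860112976 58.64085674285889 [-0.6331548  -4.69054293 -5.4923214 ]
theta 1.7014066569745592
```

View pics/m1.png

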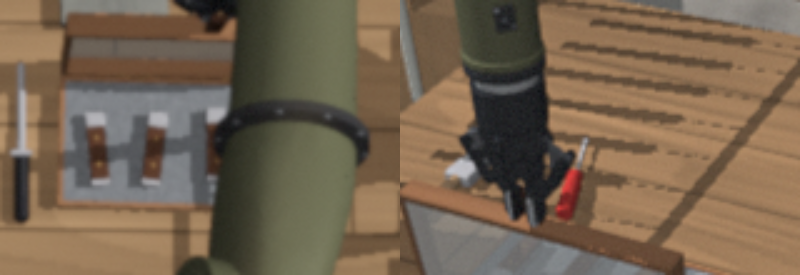

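The lid is open on its stop (computed 1.70 rad) and the knives are visible. I'm releasing, rising and backing off to look at them with the wrist camera.

move_arm(
  series=[
    [0,0,0,0,0.5],
    [0,0,0,0,0.5],
    [0,0,0,0,0.5],
    [0,0,30,0,0.5],
    [0,0,70,0,0.5],
    [-45,0,70,0,0.5],
    [-90,0,70,0,0.5],
    [-135,0,70,0,0.5],
    [-180,0,50,0,0.5],
    [-220,0,20,0,0.5],
    [-220,0,0,0,0.5],
    [-220,0,0,0,0.5],
  ],
)

```text
time_s: 5.65
position: [0.4432, -0.2265, 0.2131]
tool_rot: [1.0, -0.004, -0.001, -0.001]
force: [0.9, -0.0, 0.3]
opening: 0.0428
gripper_force: 0.0
```

```bash
cat >> h.py <<'E'
def knives(n,save=None,z=.038):
    s=env.state(); b,_=vision.read_camera(n)
    if save: cv2.imwrite(save,b)
    return s,b
E
python3 - <<'E'
from h import *
s=env.state();print(s['time_s'],s['position'],yaw(s),s['opening'])
w,_=vision.read_camera('wrist');cv2.imwrite('pics/w1.png',w)
c,d=ray('wrist',[[280,210]]);print(c,d)
E
```

```text
5.65 [ 0.44319189 -0.22647857  0.2131062 ] 89.55952552891394 0.04277448733442594
[ 0.51967961 -0.22653306  0.35654436] [[-3.05868595e-01 -2.68769473e-05 -9.52073738e-01]]
```

View pics/w1.png

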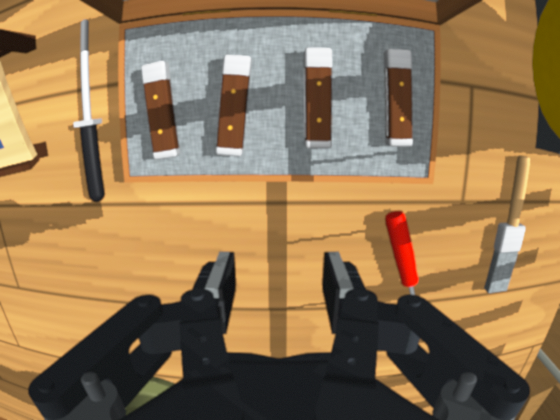

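The wrist view shows four knives. Top and bottom ends are about (153,62)-(166,156), (237,56)-(230,154), (319,48)-(318,147) and (400,50)-(400,145). I'll measure the wood masks.

```bash
cat >> h.py <<'E'
def measure(n,ends,img,z,pad=14):
    """ends: rough (far,near) pixel ends of knives; wood mask gives axis"""
    h=cv2.cvtColor(img,cv2.COLOR_BGR2HSV); 
    wood=((h[...,0]<14)|(h[...,0]>172))&(h[...,1]>90)&(h[...,2]<150)
    for f,k in ends:
        m=np.zeros(wood.shape,np.uint8);cv2.line(m,f,k,255,2*pad)
        uv=np.argwhere(wood&(m>0))[:,::-1]
        P=cast(n,uv,z)[:,:2]; r=cv2.minAreaRect((P*1000).astype(np.float32))
        bx=cv2.boxPoints(r); e=[(bx[i]-bx[(i+1)%4]) for i in(0,1)]; L=max(e,key=np.linalg.norm); L=L/np.linalg.norm(L); L*=np.sign(L[0])
        E=cast(n,[f,k],z)[:,:2]*1000; c=np.array(r[0])
        mid=c+L*((E.mean(0)-c)@L)
        print('n',len(uv),'wood c',c.round(1),'size',np.round(r[1],1),'axis deg',np.degrees(np.arctan2(L[1],L[0])).round(1),'endlen',np.linalg.norm(E[0]-E[1]).round(1),'mid',mid.round(1))
E
python3 - <<'E'
from h import *
w=cv2.imread('pics/w1.png')
measure('wrist',[((153,62),(166,156)),((237,56),(230,154)),((319,48),(318,147)),((400,50),(400,145))],w,.038)
E
```

```text
n 1644 wood c [ 518.5 -106. ] size [71.2 27.9] axis deg 5.9 endlen 98.6 mid [ 525.2 -105.3]
n 1744 wood c [ 518.7 -180.6] size [25.2 71.4] axis deg -6.3 endlen 97.5 mid [ 524.6 -181.2]
n 1660 wood c [ 525.4 -264.1] size [70.5 23.6] axis deg 0.2 endlen 98.3 mid [ 531.4 -264.1]
n 1470 wood c [ 529.9 -348.1] size [70.7 24.6] axis deg 2.6 endlen 98.3 mid [ 535.4 -347.9]
```

move_arm(
  series=[
    [25,40,-20,6.3,0.6],
    [50,80,-40,6.3,0.6],
    [82,121,-70,6.3,0.6],
    [82,121,-110,6.3,0.6],
    [82,121,-130,6.3,0.6],
    [82,121,-130,6.3,0.6],
  ],
)

```text
time_s: 6.3
position: [0.5277, -0.1046, 0.0826]
tool_rot: [0.999, 0.053, -0.001, -0.001]
force: [-0.4, 0.7, 0.0]
opening: 0.0512
gripper_force: 0.0
```

move_arm(
  series=[
    [-3,-1,-30,0,0.6],
    [-3,-1,-57,0,0.6],
    [-3,-1,-57,0,0.6],
    [-3,-1,-57,0,0],
    [-3,-1,-57,0,0],
    [-3,-1,-57,0,0],
    [-3,-1,-57,0,0],
    [-3,-1,-57,0,0],
  ],
)

```text
time_s: 7.1
position: [0.526, -0.1073, 0.0297]
tool_rot: [0.999, 0.051, 0.002, 0.0]
force: [0.0, 1.1, 7.7]
opening: 0.0239
gripper_force: 59.6
```

move_arm(
  series=[
    [0,0,0,0,0.5],
    [0,0,0,0,0.5],
    [0,0,-5,0,0.5],
    [0,0,-5,0,0.5],
    [0,0,-5,0,0],
    [0,0,-5,0,0],
    [0,0,-5,0,0],
    [0,0,-5,0,0],
    [0,0,10,0,0],
    [0,0,50,0,0],
    [0,0,90,0,0],
    [0,0,90,0,0],
  ],
)

```text
time_s: 8.3
position: [0.527, -0.1075, 0.1218]
tool_rot: [0.999, 0.051, 0.004, 0.001]
force: [0.8, 0.1, -1.9]
opening: 0.0245
gripper_force: 59.4
```

Run:
```python
from h import *
s=env.state();print(s['position'],yaw(s),s['opening'],s['force'])
w,_=vision.read_camera('wrist');cv2.imwrite('pics/w2.png',w)
```

```text
[ 0.52696458 -0.10745641  0.12176637] 95.87269781511348 0.02445536129402868 [ 0.76723304  0.10855764 -1.86798692]
```

View pics/w2.png

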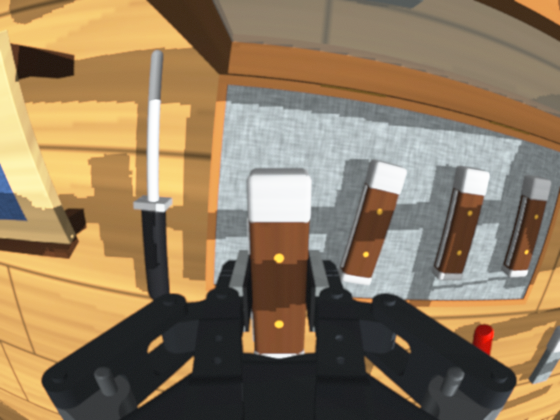

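The wrist view shows the knife held centrally at (280,255). I'm carrying it to strip_d.

move_arm(
  series=[
    [0,10,45,0,0],
    [0,55,70,-0.9,0],
    [0,100,70,-0.9,0],
    [0,148,70,-0.9,0],
    [0,196,70,-0.9,0],
    [0,244,70,-0.9,0],
    [0,292,70,-0.9,0],
    [5,340,70,-0.9,0],
    [8,388,70,-0.9,0],
    [10,436,70,-0.9,0],
    [10,484,70,-0.9,0],
    [10,498,70,-0.9,0],
  ],
)

```text
time_s: 9.55
position: [0.5309, 0.3973, 0.1849]
tool_rot: [0.999, 0.047, -0.002, -0.001]
force: [-1.0, 0.5, -1.9]
opening: 0.0247
gripper_force: 59.6
```

move_arm(
  series=[
    [0,0,0,0,0],
    [0,0,0,0,0],
    [0,0,0,0,0],
  ],
)

```text
time_s: 9.85
position: [0.5348, 0.3882, 0.1865]
tool_rot: [0.999, 0.042, -0.0, 0.001]
force: [0.2, 0.6, -1.5]
opening: 0.0243
gripper_force: 59.6
```

Run:
```python
from h import *
s=env.state();print(s['time_s'],s['position'],yaw(s),s['opening'],s['force'])
```

```text
9.85 [0.53481907 0.38817871 0.18654092] 94.83456477940541 0.02427228091221812 [ 0.22122176  0.5820523  -1.50058447]
```

move_arm(
  series=[
    [3,2,-40,0,0],
    [3,2,-75,0,0],
    [3,2,-80,0,0],
    [3,2,-85,0,0],
    [3,2,-90,0,0],
    [3,2,-95,0,0],
    [3,2,-100,0,0],
    [3,2,-103,0,0],
    [3,2,-103,0,0],
    [3,2,-103,0,0],
  ],
)

```text
time_s: 10.85
position: [0.5361, 0.3928, 0.0867]
tool_rot: [0.999, 0.044, -0.0, -0.0]
force: [-7.4, -2.9, 6.7]
opening: 0.0247
gripper_force: 63.0
```

Run:
```python
from h import *
s=env.state();print(s['time_s'],s['position'],yaw(s),s['opening'],s['force'])
w,_=vision.read_camera('wrist');cv2.imwrite('pics/w3.png',w)
```

```text
10.85 [0.53609276 0.39278906 0.08669618] 94.9915743401358 0.024684674971023172 [-7.39898437 -2.93885464  6.6693801 ]
```

View pics/w3.png

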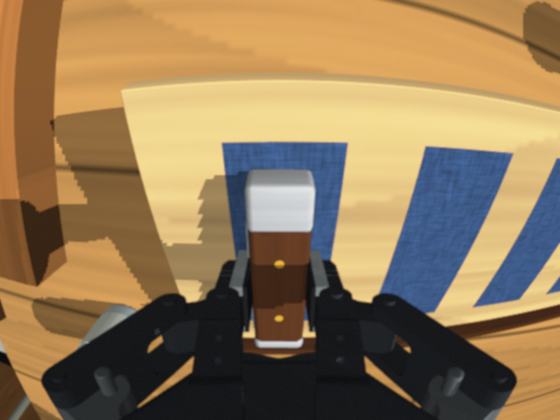

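The wrist view shows the knife lying along strip_d, pitched to the slope and centred to within a few mm. I'll press slightly, release and rise to check.

move_arm(
  series=[
    [0,-2,-3,0,0],
    [0,-2,-3,0,0],
    [0,-2,-3,0,0.4],
    [0,-2,-3,0,0.4],
    [0,-2,-3,0,0.5],
    [0,-2,10,0,0.5],
    [0,-2,45,0,0.5],
    [-30,-2,85,0,0.5],
    [-60,-2,110,0,0.5],
    [-90,-30,110,0,0.5],
    [-90,-70,110,0,0.5],
    [-90,-70,110,0,0.5],
  ],
)

```text
time_s: 12.1
position: [0.4475, 0.3175, 0.1956]
tool_rot: [0.999, 0.041, 0.001, 0.002]
force: [1.1, -0.7, -0.2]
opening: 0.0426
gripper_force: 0.0
```

Run:
```python
from h import *
s=env.state();print(s['time_s'],s['position'],yaw(s),s['opening'],s['force'])
w,_=vision.read_camera('wrist');cv2.imwrite('pics/w4.png',w)
```

```text
12.1 [0.44754638 0.31745284 0.19561434] 94.73928847269971 0.042578330973188194 [ 1.05623646 -0.72151556 -0.23676438]
```

View pics/w4.png

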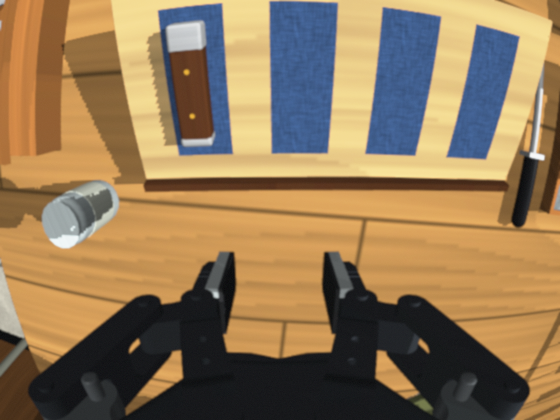

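The knife lies on strip_d with ends at about (187,24) and (197,142). I'll measure it in the strip frame, and check the knives in the case with the top camera.

```bash
cat >> h.py <<'E'
RX=Ro.from_euler('z',5.0,degrees=True)*Ro.from_euler('y',-.38)
STR={'a':(.5629,.1393),'b':(.5559,.2227),'c':(.549,.3071),'d':(.5409,.3908)}
def instrip(n,k,uv,h=.018):
    o=np.array([*STR[k],.078]); M=RX.as_matrix(); c,d=ray(n,uv)
    c=M.T@(c-o); d=d@M; return (c+d*((h-c[2])/d[:,2])[:,None])*1000
E
python3 - <<'E'
from h import *
P=instrip('wrist','d',[(187,24),(197,142)]);print(P.round(1),P.mean(0))
w=cv2.imread('pics/w4.png');h=cv2.cvtColor(w,cv2.COLOR_BGR2HSV)
wood=((h[...,0]<14)|(h[...,0]>172))&(h[...,1]>90)&(h[...,2]<150)
for r in blobs(wood,300,(160,10,225,150)):
    Q=instrip('wrist','d',cv2.boxPoints(r[2]));print(r[1],Q.round(1),Q.mean(0))
print('strip check',instrip('wrist','d',[(159,11),(220,4),(232,153),(179,154)],0).round(1))
b,_=vision.read_camera('top')
cv2.imwrite('pics/t2.png',cv2.resize(b[150:260,140:440],None,fx=2.6,fy=2.6))
E
```

```text
[[ 49.8   2.1  18. ]
 [-45.9   5.2  18. ]] [ 1.99414709  3.64833889 18.        ]
2821 [[ 30.   17.6  18. ]
 [ 30.9  -8.8  18. ]
 [-40.8 -10.5  18. ]
 [-43.6  19.3  18. ]] [-5.87682874  4.40463927 18.        ]
strip check [[ 61.2  28.3   0. ]
 [ 61.4 -19.1   0. ]
 [-67.2 -20.    0. ]
 [-66.6  29.1   0. ]]
```

View pics/t2.png

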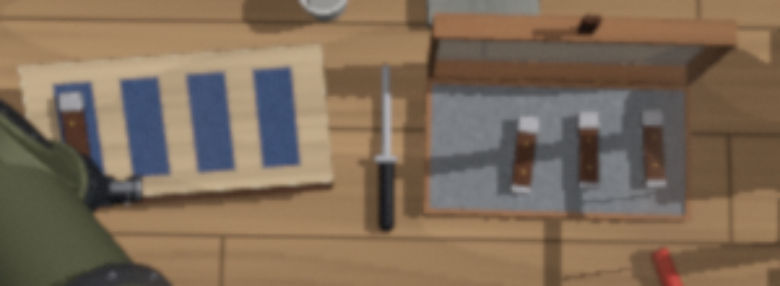

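move_arm(
  series=[
    [0,-40,15,0,0.6],
    [0,-86,15,-2,0.6],
    [0,-132,15,-5,0.6],
    [0,-178,15,-5,0.6],
    [-4,-224,15,-5,0.6],
    [-4,-270,15,-5,0.6],
    [-4,-316,15,-5,0.6],
    [-4,-362,15,-5,0.6],
    [-4,-408,15,-5,0.6],
    [-4,-454,15,-5,0.6],
    [-4,-500,15,-5,0.6],
    [-4,-544,15,-5,0.6],
  ],
)

```text
time_s: 13.4
position: [0.4442, -0.223, 0.2098]
tool_rot: [1.0, 0.0, 0.001, 0.0]
force: [0.6, 0.5, -0.2]
opening: 0.0517
gripper_force: 0.0
```

move_arm(
  series=[
    [0,0,0,0,0.6],
    [0,0,0,0,0.6],
    [0,0,0,0,0.6],
    [0,0,0,0,0.6],
  ],
)

```text
time_s: 13.8
position: [0.4437, -0.2196, 0.2094]
tool_rot: [1.0, 0.001, 0.0, -0.0]
force: [-0.4, -0.2, -0.9]
opening: 0.051
gripper_force: 0.0
```

```bash
cat >> h.py <<'E'
def look(roi=(115,15,445,180),amin=500):
    s=env.state();print(s['time_s'],s['position'].round(4),'yaw',yaw(s).round(2),s['opening'].round(4))
    w,_=vision.read_camera('wrist');cv2.imwrite('pics/last.png',w)
    h=cv2.cvtColor(w,cv2.COLOR_BGR2HSV); wood=((h[...,0]<14)|(h[...,0]>172))&(h[...,1]>90)&(h[...,2]<150)
    m=cv2.morphologyEx(np.uint8(wood)*255,cv2.MORPH_OPEN,np.ones((5,5)))
    n,l,st,c=cv2.connectedComponentsWithStats(m)
    for i in range(1,n):
        if st[i,4]<amin or not(roi[0]<c[i,0]<roi[2] and roi[1]<c[i,1]<roi[3]): continue
        P=cast('wrist',np.argwhere(l==i)[:,::-1],.038)[:,:2]*1000; r=cv2.minAreaRect(P.astype(np.float32))
        bx=cv2.boxPoints(r);L=max([bx[0]-bx[1],bx[1]-bx[2]],key=np.linalg.norm);L=L/np.linalg.norm(L)*np.sign(L[0])
        print('px',c[i].round(),'size',np.round(r[1],1),'axis',np.degrees(np.arctan2(L[1],L[0])).round(1),'mid',(np.array(r[0])+6.2*L).round(1))
E
python3 -c "
from h import *
look()"
```

```text
Traceback (most recent call last):
  File "h.py", line 48, in look
    s=env.state();print(s['time_s'],s['position'].round(4),'yaw',yaw(s).round(2),s['opening'].round(4))
                                                                                 ^^^^^^^^^^^^^^^^^^
AttributeError: 'float' object has no attribute 'round'
```

```bash
sed -i "s/s\['opening'\].round(4)/s['opening']/" h.py; python3 -c "
from h import *
look()"
```

```text
13.8 [ 0.4437 -0.2196  0.2094] yaw 90.14 0.05095323068492679
px [326. 105.] size [23.7 70.8] axis -0.1 mid [ 529.  -263.7]
px [407. 106.] size [70.4 24.7] axis 3.3 mid [ 533.3 -347. ]
px [239. 111.] size [24.8 70.9] axis -6.3 mid [ 522.2 -181.2]
```

move_arm(
  series=[
    [40,19,-30,-6.4,0.6],
    [80,38,-60,-6.4,0.6],
    [80,38,-100,-6.4,0.6],
    [80,38,-127,-6.4,0.6],
    [80,38,-127,-6.4,0.6],
  ],
)

```text
time_s: 14.35
position: [0.5211, -0.181, 0.0789]
tool_rot: [0.998, -0.055, -0.003, -0.001]
force: [-0.3, -0.6, -0.6]
opening: 0.0513
gripper_force: 0.0
```

move_arm(
  series=[
    [2,0,-30,0,0.6],
    [2,0,-57,0,0.6],
    [2,0,-57,0,0.6],
    [2,0,-57,0,0],
    [2,0,-57,0,0],
    [2,0,-57,0,0],
    [2,0,-57,0,0],
    [2,0,-57,0,0],
  ],
)

```text
time_s: 15.15
position: [0.5263, -0.1835, 0.0277]
tool_rot: [0.998, -0.056, 0.002, 0.0]
force: [-0.7, 0.2, 7.9]
opening: 0.0241
gripper_force: 59.8
```

move_arm(
  series=[
    [0,0,10,0,0],
    [0,0,50,0,0],
    [0,0,100,0,0],
    [0,0,150,0,0],
    [0,0,165,0,0],
    [0,0,165,0,0],
  ],
)

```text
time_s: 15.75
position: [0.5265, -0.1837, 0.1945]
tool_rot: [0.998, -0.056, 0.003, 0.001]
force: [0.6, -0.2, -1.5]
opening: 0.0241
gripper_force: 59.5
```

move_arm(
  series=[
    [0,30,0,2,0],
    [0,75,0,5,0],
    [0,120,0,8,0],
    [2,165,0,11.4,0],
    [4,210,0,11.4,0],
    [6,255,0,11.4,0],
    [8,300,0,11.4,0],
    [10,345,0,11.4,0],
    [13,390,0,11.4,0],
    [16,435,0,11.4,0],
    [16,475,0,11.4,0],
    [16,490,0,11.4,0],
  ],
)

```text
time_s: 16.95
position: [0.5386, 0.312, 0.1887]
tool_rot: [0.999, 0.046, -0.002, -0.001]
force: [-0.2, 1.1, -1.9]
opening: 0.0241
gripper_force: 59.5
```

move_arm(
  series=[
    [0,0,-40,0,0],
    [0,0,-60,0,0],
    [0,0,-60,0,0],
    [0,0,-60,0,0],
  ],
)

```text
time_s: 17.35
position: [0.5409, 0.3061, 0.1299]
tool_rot: [0.999, 0.043, -0.001, 0.0]
force: [-0.4, 0.1, -0.5]
opening: 0.0242
gripper_force: 59.5
```

move_arm(
  series=[
    [2,0,-22,0,0],
    [2,0,-27,0,0],
    [2,0,-32,0,0],
    [2,0,-37,0,0],
    [2,0,-42,0,0],
    [2,0,-47,0,0],
    [2,0,-49,0,0],
    [2,0,-49,0,0],
    [2,0,-49,0,0],
  ],
)

```text
time_s: 18.25
position: [0.5407, 0.306, 0.0834]
tool_rot: [0.999, 0.044, -0.002, 0.001]
force: [-12.4, -4.7, 11.8]
opening: 0.0242
gripper_force: 65.7
```

move_arm(
  series=[
    [0,0,0,0,0.4],
    [0,0,0,0,0.4],
    [0,0,0,0,0.5],
    [0,0,15,0,0.5],
    [0,0,50,0,0.5],
    [-30,0,90,0,0.5],
    [-60,0,110,0,0.5],
    [-95,-10,110,0,0.5],
    [-95,-10,110,0,0.5],
    [-95,-10,110,0,0.5],
  ],
)

```text
time_s: 19.25
position: [0.4481, 0.2968, 0.192]
tool_rot: [0.999, 0.044, 0.001, -0.0]
force: [0.6, 0.7, -0.5]
opening: 0.0427
gripper_force: 0.0
```

```bash
cat >> h.py <<'E'
def place(k,save):
    """knife wood centre and strip blue bbox in the strip frame (wrist view)"""
    w,_=vision.read_camera('wrist');cv2.imwrite(save,w);h=cv2.cvtColor(w,cv2.COLOR_BGR2HSV)
    wood=((h[...,0]<14)|(h[...,0]>172))&(h[...,1]>90)&(h[...,2]<150); blue=(h[...,0]>100)&(h[...,0]<130)&(h[...,1]>100)
    ii=np.argwhere(np.ones(wood.shape,bool))[:,::-1]
    out=[]
    for m,ht in((wood,.018),(blue,0.)):
        m=cv2.morphologyEx(np.uint8(m),cv2.MORPH_OPEN,np.ones((3,3)))
        uv=np.argwhere(m>0)[:,::-1]; P=instrip('wrist',k,uv,ht); P=P[(abs(P[:,0])<80)&(abs(P[:,1])<38)]
        r=cv2.minAreaRect(P[:,:2].astype(np.float32)); out.append(r); print(np.percentile(P[:,0],[1,50,99]).round(1),np.percentile(P[:,1],[1,50,99]).round(1),np.round(r[1],1),round(r[2],1))
E
python3 - <<'E'
from h import *
s=env.state();print(s['time_s'],s['position'],yaw(s))
place('c','pics/w5.png');place('d','pics/w6.png')
E
```

```text
19.25 [0.44812882 0.29682526 0.19198306] 95.00730089869224
[-46.3  -8.8  23.8] [-11.1   0.9  12.6] [24.1 71.2] 89.9
[-65.2  18.   59.7] [-22.3   1.7  25. ] [127.4  48.1] 0.1
[-41.1  -3.4  29. ] [-13.1  -0.3  14. ] [72.3 27.8] 0.2
[-66.3  11.6  60.4] [-22.3 -13.6  23.9] [127.9  47.8] 0.1
```

View pics/w5.png

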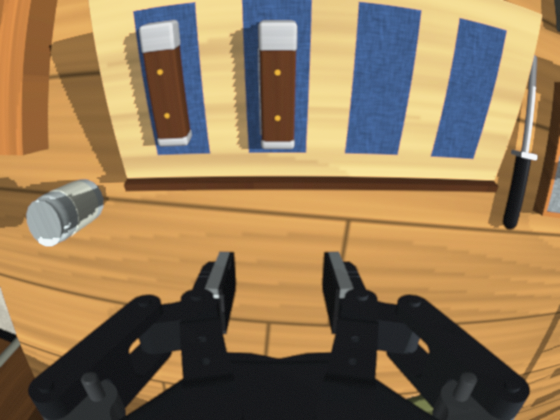

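Both knives lie well inside their strips (about x -2/+3 mm, y within 1 mm). I'm going for the next one.

move_arm(
  series=[
    [0,-40,18,0,0.6],
    [0,-84,18,-2,0.6],
    [0,-128,18,-5,0.6],
    [0,-172,18,-5,0.6],
    [-4,-216,18,-5,0.6],
    [-4,-260,18,-5,0.6],
    [-4,-304,18,-5,0.6],
    [-4,-348,18,-5,0.6],
    [-4,-392,18,-5,0.6],
    [-4,-436,18,-5,0.6],
    [-4,-480,18,-5,0.6],
    [-4,-522,18,-5,0.6],
  ],
)

```text
time_s: 20.55
position: [0.4444, -0.2282, 0.209]
tool_rot: [1.0, -0.001, 0.0, 0.0]
force: [1.5, 0.8, -1.0]
opening: 0.0516
gripper_force: 0.0
```

move_arm(
  series=[
    [0,0,0,0,0.6],
    [0,0,0,0,0.6],
    [0,0,0,0,0.6],
    [0,0,0,0,0.6],
  ],
)

```text
time_s: 20.95
position: [0.4445, -0.2241, 0.2092]
tool_rot: [1.0, 0.001, -0.0, -0.0]
force: [-0.0, -0.2, 0.6]
opening: 0.0513
gripper_force: 0.0
```

```bash
python3 -c "
from h import *
look()"
```

```text
20.95 [ 0.4445 -0.2241  0.2092] yaw 90.09 0.05132922745917591
px [322. 105.] size [70.  23.1] axis 0.6 mid [ 529.4 -263.8]
px [404. 106.] size [71.  24.5] axis 3.3 mid [ 533.  -346.9]
```

move_arm(
  series=[
    [43,-20,-30,0,0.6],
    [86,-40,-60,0,0.6],
    [86,-40,-100,0,0.6],
    [86,-40,-128,0,0.6],
    [86,-40,-128,0,0.6],
    [86,-40,-128,0,0.6],
  ],
)

```text
time_s: 21.6
position: [0.5303, -0.2645, 0.0817]
tool_rot: [1.0, 0.0, -0.0, -0.0]
force: [0.3, -0.0, 0.7]
opening: 0.0513
gripper_force: 0.0
```

move_arm(
  series=[
    [0,0,-30,0,0.6],
    [0,0,-59,0,0.6],
    [0,0,-59,0,0.6],
    [0,0,-59,0,0],
    [0,0,-59,0,0],
    [0,0,-59,0,0],
    [0,0,-59,0,0],
    [0,0,-59,0,0],
  ],
)

```text
time_s: 22.4
position: [0.5315, -0.2658, 0.0251]
tool_rot: [1.0, -0.0, 0.002, 0.001]
force: [-1.6, 0.9, 8.0]
opening: 0.0241
gripper_force: 59.9
```

move_arm(
  series=[
    [0,0,10,0,0],
    [0,0,50,0,0],
    [0,0,100,0,0],
    [0,0,150,0,0],
    [0,0,165,0,0],
    [0,0,165,0,0],
  ],
)

```text
time_s: 23.0
position: [0.5316, -0.266, 0.1919]
tool_rot: [1.0, -0.0, 0.003, 0.002]
force: [-0.1, -0.3, -1.4]
opening: 0.0248
gripper_force: 59.4
```

move_arm(
  series=[
    [0,30,0,2,0],
    [0,75,0,4.8,0],
    [0,120,0,4.8,0],
    [2,165,0,4.8,0],
    [4,210,0,4.8,0],
    [6,255,0,4.8,0],
    [8,300,0,4.8,0],
    [12,345,0,4.8,0],
    [15,390,0,4.8,0],
    [19,435,0,4.8,0],
    [19,475,0,4.8,0],
    [19,488,0,4.8,0],
  ],
)

```text
time_s: 24.2
position: [0.547, 0.2285, 0.186]
tool_rot: [0.999, 0.045, -0.001, -0.001]
force: [-0.4, -0.3, -1.9]
opening: 0.0241
gripper_force: 59.4
```

move_arm(
  series=[
    [0,0,-40,0,0],
    [0,0,-60,0,0],
    [0,0,-60,0,0],
    [0,0,-60,0,0],
  ],
)

```text
time_s: 24.6
position: [0.5488, 0.2221, 0.127]
tool_rot: [0.999, 0.041, -0.001, 0.0]
force: [-0.8, 0.2, -1.0]
opening: 0.0245
gripper_force: 59.3
```

move_arm(
  series=[
    [2,0,-19,0,0],
    [2,0,-24,0,0],
    [2,0,-29,0,0],
    [2,0,-34,0,0],
    [2,0,-39,0,0],
    [2,0,-44,0,0],
    [2,0,-46,0,0],
    [2,0,-46,0,0],
    [2,0,-46,0,0],
  ],
)

```text
time_s: 25.5
position: [0.5489, 0.2224, 0.0826]
tool_rot: [0.999, 0.042, -0.001, 0.0]
force: [-9.1, -1.8, 6.7]
opening: 0.0243
gripper_force: 64.4
```

move_arm(
  series=[
    [0,0,0,0,0.4],
    [0,0,0,0,0.4],
    [0,0,0,0,0.5],
    [0,0,15,0,0.5],
    [0,0,50,0,0.5],
    [-30,0,90,0,0.5],
    [-60,0,110,0,0.5],
    [-100,0,110,0,0.5],
    [-100,0,110,0,0.5],
    [-100,0,110,0,0.5],
  ],
)

```text
time_s: 26.5
position: [0.451, 0.223, 0.192]
tool_rot: [0.999, 0.042, 0.001, -0.0]
force: [1.2, 0.1, 0.1]
opening: 0.0424
gripper_force: 0.0
```

Run:
```python
from h import *
s=env.state();print(s['time_s'],s['position'],yaw(s))
place('b','pics/w7.png');place('c','pics/w8.png');place('d','pics/w9.png')
```

```text
26.5 [0.45104746 0.22298265 0.1919885 ] 94.83001596854282
[-43.5  -6.3  26.7] [-10.4   1.3  13. ] [71.3 24. ] 0.1
[-65.6  10.1  56.9] [-21.8   7.9  25.6] [ 47.9 123.3] 89.9
[-46.8  -9.3  23.1] [-14.8  -2.1  11.8] [27.2 72.1] 89.9
[-66.1  19.3  59.9] [-22.3 -12.7  25. ] [ 48.  128.7] 90.0
[-41.3  -3.9  28.7] [-17.6  -3.1  13.4] [73.2 31.8] 0.1
[-66.6   7.8  60.1] [-21.9 -13.2  23.3] [127.9  47.2] 0.0
```

All three are well placed. Now the last knife.

move_arm(
  series=[
    [0,-40,18,0,0.6],
    [0,-80,18,-2,0.6],
    [0,-120,18,-5,0.6],
    [0,-160,18,-5,0.6],
    [-4,-205,18,-5,0.6],
    [-6,-250,18,-5,0.6],
    [-6,-295,18,-5,0.6],
    [-6,-340,18,-5,0.6],
    [-6,-385,18,-5,0.6],
    [-6,-430,18,-5,0.6],
    [-6,-460,18,-5,0.6],
    [-6,-460,18,-5,0.6],
  ],
)

```text
time_s: 27.85
position: [0.4445, -0.2432, 0.2086]
tool_rot: [1.0, -0.006, -0.0, 0.001]
force: [-0.4, 0.4, -0.2]
opening: 0.051
gripper_force: 0.0
```

move_arm(
  series=[
    [0,-30,0,2,0.6],
    [0,-60,0,3,0.6],
    [0,-60,0,3,0.6],
    [0,-60,0,3,0.6],
    [0,-60,0,3,0.6],
  ],
)

```text
time_s: 28.35
position: [0.4454, -0.2961, 0.2089]
tool_rot: [1.0, 0.025, -0.0, -0.001]
force: [-0.4, 0.3, -0.5]
opening: 0.0516
gripper_force: 0.0
```

```bash
python3 -c "
from h import *
look()"
```

```text
28.35 [ 0.4454 -0.2961  0.2089] yaw 92.84 0.05160760731192376
px [339. 106.] size [71.2 24.2] axis 2.8 mid [ 533.2 -347.7]
```

move_arm(
  series=[
    [45,-25,-30,0,0.6],
    [89,-51,-60,0,0.6],
    [89,-51,-100,0,0.6],
    [89,-51,-128,0,0.6],
    [89,-51,-128,0,0.6],
    [89,-51,-128,0,0.6],
  ],
)

```text
time_s: 29.0
position: [0.5342, -0.3473, 0.0817]
tool_rot: [1.0, 0.025, -0.0, -0.0]
force: [0.4, 1.2, 0.2]
opening: 0.0514
gripper_force: 0.0
```

move_arm(
  series=[
    [0,0,-30,0,0.6],
    [0,0,-59,0,0.6],
    [0,0,-59,0,0.6],
    [0,0,-59,0,0],
    [0,0,-59,0,0],
    [0,0,-59,0,0],
    [0,0,-59,0,0],
    [0,0,-59,0,0],
  ],
)

```text
time_s: 29.8
position: [0.5355, -0.3492, 0.0255]
tool_rot: [1.0, 0.024, 0.002, 0.001]
force: [-1.8, 0.6, 7.2]
opening: 0.0243
gripper_force: 60.2
```

move_arm(
  series=[
    [0,0,10,0,0],
    [0,0,50,0,0],
    [0,0,100,0,0],
    [0,0,150,0,0],
    [0,0,165,0,0],
    [0,0,165,0,0],
  ],
)

```text
time_s: 30.4
position: [0.5355, -0.3492, 0.1922]
tool_rot: [1.0, 0.024, 0.003, 0.002]
force: [0.5, 0.7, -1.1]
opening: 0.0242
gripper_force: 59.5
```

move_arm(
  series=[
    [0,30,0,1,0],
    [0,75,0,2.2,0],
    [0,120,0,2.2,0],
    [2,165,0,2.2,0],
    [4,210,0,2.2,0],
    [6,255,0,2.2,0],
    [8,300,0,2.2,0],
    [12,345,0,2.2,0],
    [16,390,0,2.2,0],
    [22,435,0,2.2,0],
    [22,475,0,2.2,0],
    [22,488,0,2.2,0],
  ],
)

```text
time_s: 31.6
position: [0.5543, 0.1457, 0.186]
tool_rot: [0.999, 0.047, -0.001, -0.001]
force: [-0.3, 0.0, -1.0]
opening: 0.0244
gripper_force: 59.5
```

move_arm(
  series=[
    [0,0,-40,0,0],
    [0,0,-60,0,0],
    [0,0,-60,0,0],
    [0,0,-60,0,0],
  ],
)

```text
time_s: 32.0
position: [0.5557, 0.1391, 0.127]
tool_rot: [0.999, 0.043, -0.001, 0.0]
force: [-0.2, -0.8, -1.1]
opening: 0.024
gripper_force: 59.4
```

move_arm(
  series=[
    [2,0,-19,0,0],
    [2,0,-24,0,0],
    [2,0,-29,0,0],
    [2,0,-34,0,0],
    [2,0,-39,0,0],
    [2,0,-44,0,0],
    [2,0,-46,0,0],
    [2,0,-46,0,0],
    [2,0,-46,0,0],
  ],
)

```text
time_s: 32.9
position: [0.5558, 0.1392, 0.0823]
tool_rot: [0.999, 0.043, -0.002, 0.0]
force: [-8.5, -2.9, 6.1]
opening: 0.0245
gripper_force: 64.4
```

move_arm(
  series=[
    [0,0,0,0,0.4],
    [0,0,0,0,0.4],
    [0,0,0,0,0.5],
    [0,0,15,0,0.5],
    [0,0,50,0,0.5],
    [-30,0,90,0,0.5],
    [-60,20,110,0,0.5],
    [-105,60,110,0,0.5],
    [-105,60,110,0,0.5],
    [-105,60,110,0,0.5],
    [-105,60,110,0,0.5],
  ],
)

```text
time_s: 34.0
position: [0.454, 0.1991, 0.1913]
tool_rot: [0.999, 0.043, 0.0, 0.0]
force: [0.6, 0.2, 0.0]
opening: 0.0425
gripper_force: 0.0
```

Run:
```python
from h import *
s=env.state();print(s['time_s'],s['position'],yaw(s))
for i,k in enumerate('abcd'): place(k,f'pics/x{i}.png')
```

```text
34.0 [0.4540487  0.1991313  0.19133779] 94.96134849897317
[-44.4  -6.8  25.7] [-9.8  2.8 14.4] [71.8 24.8] 0.0
[-66.1  15.3  60.3] [-22.4  15.   24.8] [ 47.9 128.3] 89.8
[-44.1  -6.7  25.7] [-11.    0.8  13. ] [24.3 71.2] 89.6
[-66.4   9.2  57. ] [-21.9  -3.3  25.6] [125.6  48. ] 0.1
[-47.4  -9.6  22.9] [-15.8  -2.7  12. ] [28.5 72.5] 89.9
[-66.2  21.3  59.4] [-21.9 -13.1  25.4] [128.  48.] 0.1
[-41.4  -4.3  28.6] [-18.7  -3.4  13.9] [72.6 33.4] 0.3
[-66.6   6.3  60. ] [-21.2 -12.6  23.8] [ 47.  127.9] 89.9
```

View pics/x0.png

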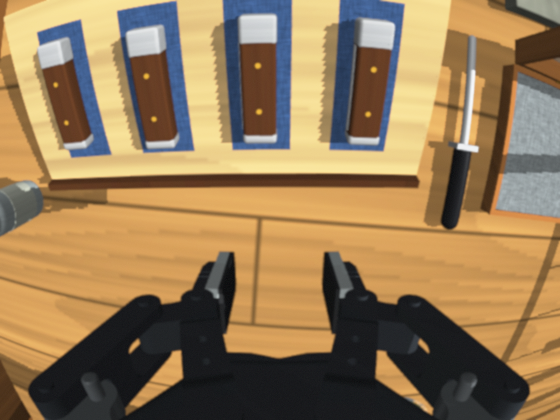

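All four knives lie on their strips (u≈66, 152, 259 and 372). Now I'll shut the lid by gripping the pull at its open pose.

move_arm(
  series=[
    [0,-30,40,0,0.6],
    [0,-70,80,-3,0.6],
    [0,-115,96,-5.2,0.6],
    [0,-160,96,-5.2,0.6],
    [0,-205,96,-5.2,0.6],
    [20,-245,96,-5.2,0.6],
    [45,-285,96,-5.2,0.6],
    [75,-320,96,-5.2,0.6],
    [105,-355,96,-5.2,0.6],
    [140,-390,96,-5.2,0.6],
    [175,-420,96,-5.2,0.6],
    [210,-427,96,-5.2,0.6],
  ],
)

```text
time_s: 35.4
position: [0.6628, -0.2341, 0.2863]
tool_rot: [1.0, -0.006, -0.001, 0.002]
force: [0.9, -1.3, 0.2]
opening: 0.051
gripper_force: 0.0
```

move_arm(
  series=[
    [0,0,0,0,0.6],
    [0,0,0,0,0.6],
    [0,0,0,0,0.6],
  ],
)

```text
time_s: 35.7
position: [0.6623, -0.2276, 0.2871]
tool_rot: [1.0, -0.002, -0.0, 0.0]
force: [0.4, -0.0, 0.6]
opening: 0.0513
gripper_force: 0.0
```

move_arm(
  series=[
    [1,0,-35,0,0.6],
    [1,0,-72,0,0.6],
    [1,0,-72,0,0.6],
    [1,0,-72,0,0],
    [1,0,-72,0,0],
    [1,0,-72,0,0],
    [1,0,-72,0,0],
    [1,0,-72,0,0],
  ],
)

```text
time_s: 36.5
position: [0.665, -0.2286, 0.2184]
tool_rot: [1.0, -0.002, 0.002, 0.001]
force: [-1.1, -1.9, 6.5]
opening: 0.0173
gripper_force: 58.3
```

move_arm(
  series=[
    [-21,0,2,0,0],
    [-42,0,3,0,0],
    [-63,0,2,0,0],
    [-84,0,-1,0,0],
    [-104,1,-7,0,0],
    [-124,1,-14,0,0],
    [-142,1,-24,0,0],
    [-160,1,-35,0,0],
    [-177,1,-48,0,0],
    [-192,2,-63,0,0],
    [-192,2,-63,0,0],
  ],
)

```text
time_s: 37.6
position: [0.4677, -0.2264, 0.1536]
tool_rot: [1.0, -0.004, -0.002, 0.0]
force: [-15.7, 0.0, 15.5]
opening: 0.0176
gripper_force: 134.4
```

move_arm(
  series=[
    [-5,0,1,0,0],
    [-17,0,-16,0,0],
    [-29,0,-34,0,0],
    [-39,0,-53,0,0],
    [-48,0,-72,0,0],
    [-54,0,-93,0,0],
    [-59,0,-114,0,0],
    [-61,0,-130,0,0],
    [-61,0,-136,0,0],
    [-61,0,-137,0,0],
    [-61,0,-137,0,0],
  ],
)

```text
time_s: 38.7
position: [0.41, -0.2256, 0.0157]
tool_rot: [1.0, -0.003, -0.001, -0.0]
force: [-6.9, -1.0, 0.6]
opening: 0.0174
gripper_force: 134.1
```

move_arm(
  series=[
    [0,0,-3,0,0],
    [0,0,-6,0,0],
    [0,0,-6,0,0],
  ],
)

```text
time_s: 39.0
position: [0.4101, -0.2257, 0.0149]
tool_rot: [1.0, -0.003, 0.001, 0.0]
force: [-20.3, 6.9, 81.3]
opening: 0.0172
gripper_force: 144.3
```

Firm resistance: the lid is shut. I'm relaxing the push, releasing and rising clear.

move_arm(
  series=[
    [0,0,5,0,0],
    [0,0,5,0,0.6],
    [0,0,5,0,0.6],
    [0,0,5,0,0.6],
    [0,0,5,0,0.6],
    [0,0,40,0,0.6],
    [-10,0,85,0,0.6],
    [-20,0,130,0,0.6],
    [-20,0,170,0,0.6],
    [-20,0,170,0,0.6],
  ],
)

```text
time_s: 40.0
position: [0.3933, -0.2266, 0.1838]
tool_rot: [1.0, -0.002, 0.004, 0.002]
force: [0.4, 0.8, 0.1]
opening: 0.0514
gripper_force: 0.0
```

Run:
```python
from h import *
s=env.state();print(s['time_s'],s['position'],s['opening'],s['force'])
b,_=vision.read_camera('top');a,d=vision.read_camera('scene')
o=cv2.imread('pics/s0.png');t=cv2.imread('pics/t0.png')
c=lambda i:cv2.resize(i[150:270,130:330],None,fx=2,fy=2)
T=lambda i:cv2.resize(i[130:260,130:420],(400,180))
cv2.imwrite('pics/f.png',np.vstack([np.hstack([c(o),c(a)]),np.hstack([T(t),T(b)])]))
```

```text
40.0 [ 0.39330203 -0.22662676  0.18381861] 0.05138870546193934 [0.41788074 0.75060031 0.11651798]
```

View pics/f.png

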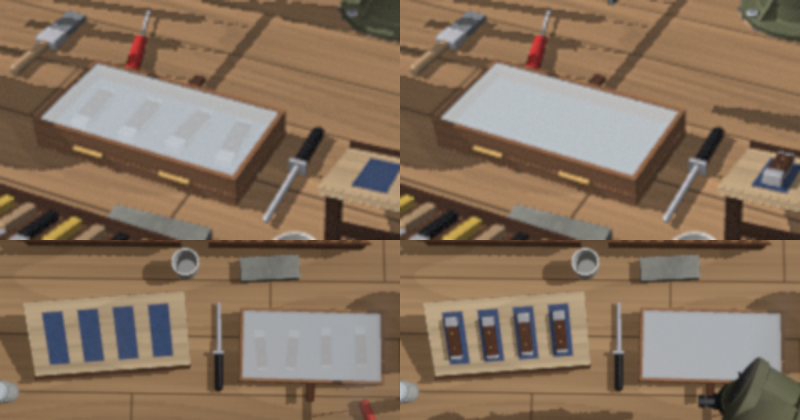

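Before (left) and after (right): the lid looks identically shut, the four knives are on their strips and the bystanders haven't moved. One numeric check of the lid, then I'll hand in.

Run:
```python
from h import *
a,_=vision.read_camera('scene');o=cv2.imread('pics/s0.png')
for i in(o,a):
    h=cv2.cvtColor(i,cv2.COLOR_BGR2HSV)
    r=max(blobs((h[...,1]<60)&(h[...,2]>120),300,(145,175,275,245)),key=lambda r:r[1]);print(r[0],r[1],cv2.boxPoints(r[2]).round(1).tolist())
b,_=vision.read_camera('top');h=cv2.cvtColor(b,cv2.COLOR_BGR2HSV)
wood=((h[...,0]<14)|(h[...,0]>172))&(h[...,1]>70)&(h[...,2]<140)
for r in blobs(wood,60,(155,180,262,218)):
    k=min('abcd',key=lambda k:abs(instrip('top',k,[r[0]])[0,1])); print(k,r[1],instrip('top',k,[r[0]])[0].round(1))
```

```text
[210.94624573 208.44624573] 3516 [[150.0, 210.8000030517578], [159.6999969482422, 175.39999389648438], [268.3999938964844, 205.39999389648438], [258.70001220703125, 240.8000030517578]]
[210.80331554 208.26861478] 3559 [[150.10000610351562, 210.0], [160.39999389648438, 174.1999969482422], [268.29998779296875, 205.10000610351562], [258.0, 240.89999389648438]]
a 128 [-6.7 -0.5 18. ]
b 143 [-5.8 -0.6 18. ]
d 150 [-3.4 -0.2 18. ]
c 141 [-10.6  -1.8  18. ]
```

```bash
python3 -c "
from station import env
print(env.job_done())"
```

```text
the job is handed in; nothing more can be done
None
```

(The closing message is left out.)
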